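# Unlock the heating dial, turn it to comfort, lock it again

## Task

The office is cold: on the white heating controller, pull the dark dial up to unlock it, turn it clockwise while it is out until its white pointer is at the orange mark, then push it fully back down and let go. Do not force the dial round while it is pushed in, and leave the silver knob of the black lamp dimmer as it is.

Things in the scene. Friction and masses are not known exactly. Their poses are not given: they have to be found in the camera images.
- dial_grip (a point): Grip point on the vertical axis of the dark heating dial: a bar 44 long, 14 thick, 34 mm high on a skirt 50 mm across, on a fixed white housing 110 x 110 x 32 mm whose yaw varies. 10 mm below the bar's top, 24 above the skirt, 66 above the desk when pushed in. Moves with the dial. x: along the bar to its white pointer end; y: across; z: up. Pinch the bar's long faces here from above.
- dial_pull (a joint): How far the heating dial is pulled up, m: 0 fully in, 0.018 fully out (stop). Slides straight up against 4 N of friction, no spring, stays where left; a red shaft shows when out. Pull it at least 10 mm to clear the lock inside, which blocks turning from mark to mark while the dial is in, and blocks pushing in between the marks.
- dial_turn (a joint): Heating dial angle, rad, growing clockwise seen from above: pointer at the blue mark at 0 (stop), at the orange mark at 1.22; stop at 1.40. Starts pushed in at 0 to 0.1. Unlocked, it turns easily (0.04 N m) and stays where left. The marks lie radially on the white housing's top, 20 x 14 mm, 41 mm from the axis.
- dimmer_pointer (a point): Top pointer end of the silver knob of the black lamp dimmer, a look-alike to leave alone: 22 mm from that knob's vertical axis, 76 mm above the desk; x points outward along the bar. Housing (fixed), skirt and bar are sized as on the heating controller. Which stands left and which right varies.
Mind the look-alikes: they are no part of the job. Leave any green, purple or yellow look-alike of the part that bears dial_grip alone.

How it is judged:
On the way, in this order (a step that is already met when the one before it is completed fails the run):
1. the heating dial is pulled out by more than 9 mm while still at the blue mark (turned less than 0.35 rad) (value of joint dial_pull above 0.009 m and value of joint dial_turn below 0.35 rad), for 0.05 s.
2. the dial, still out by more than 6 mm, is turned to the orange mark (1.04 to 1.45 rad) (value of joint dial_pull above 0.006 m and value of joint dial_turn between 1.04 and 1.45 rad), for 0.1 s.
At the end, for the whole second after the job is handed in: The heating dial is pushed in to within 4 mm, its pointer within 10 degrees of the orange mark (1.04 rad up to the stop), at rest and released; the pointer of the dimmer knob within 10 mm of where it began (value of joint dial_pull below 0.004 m and value of joint dial_turn between 1.04 and 1.45 rad and velocity of joint dial_turn between -0.05 and 0.05 rad/s and distance of dimmer_pointer from where it was at the start of the episode below 0.01 m); the robot touches nothing.
It fails at once if the heating dial was forced round between the marks (0.35 to 0.9 rad) while out by less than 5 mm (value of joint dial_pull below 0.005 m and value of joint dial_turn between 0.35 and 0.9 rad).
It fails at once if the silver knob of the lamp dimmer was turned (its pointer moved more than 10 mm) (distance of dimmer_pointer from where it was at the start of the episode above 0.01 m).
It also fails if it takes over 35 s, if anything falls off the work surface, if the arm or the gripper's body presses on something with over 40 N, if the wrist force passes 120 N, or if a joint passes its speed limit or range.

## Robot

A 6-joint arm with a two-finger parallel gripper is mounted at the origin on the work surface. World frame = base frame: x ahead of the robot, y to its left, z up, the work surface at z = 0. Lengths are in m, angles in rad, forces in N, time in s.
With the tool pointing down it reaches from about 0.3 to 0.75 m from the base axis. Payload 8.5 kg.
Tool frame: the origin (TCP) lies at the very end of the fingers, on their centre line; the grasp point (between the pads) lies 19 mm behind it (ctrl.grasp_offset is the distance from the TCP to the grasp point, in m); z points along the fingers, y is the line along which they close (so a half turn about z gives the same grasp; the last joint's range is limited). The gripper opens to 85 mm and grips with 20 to 120 N. Pads are 22 mm wide; open, the fingers measure 114 mm over their backs; the gripper's body (76 mm by 85 mm) begins 54 mm behind the grasp point. The pads swing forward as they close: fully open they stand 13 mm farther back than shut.
Start: joints at [-1.462, 0.381, 1.297, -0, 1.464, -0.215], TCP at [0.175, -0.521, 0.202] pointing down, gripper open.
Joint ranges: [-3.11, 3.11], [-0.89, 2.33], [0.22, 2.48], [-1.42, 4.56], [0.17, 2.85], [-2.88, 2.88]. Speed limits (rad/s): [2.39, 2.39, 3.14, 3.14, 3.14, 3.14].

## Interface

Orientations are given as a rotation vector (axis times angle).
In Python, from rig import readout, vision, workorder, ctrl gives the robot as it stands.
- The arm moves only by the shell command python3 -m handwheel 'ROWS' [OPENING] [FORCE]. ROWS is JSON, a list of rows, each a list of 6 numbers: the shift along the tool's x, y, z in m, then the turn, a rotation vector about the tool's x, y, z in rad. A call has 1 to 10 rows; each row is the pose to reach, as a shift and turn from the pose commanded when the call began, along the tool's axes at that moment; what a row does not reach only later rows make up. A row lasts 1/12 s, in which the tool goes at most 41.7 mm and 7.16 degrees, less where a joint would pass 70% of its speed; a pose out of reach is approached as far as the arm can. A call with a gripper value outside its range is refused whole. OPENING is the closure, from -1 (fully open) to 1 (shut), set as the call begins (- or left out, the last holds). The fingers move at their own pace and stop on an object; FORCE is the grip in N (left out, the last holds). Time passes only in rows, so rows that repeat a pose let the fingers close. It gives the time, the measured TCP pose, the force, the opening and the grip force at its end, in the units of the state.
- readout.get_state(): the state, without advancing time (a new reading comes with each control period).
- vision.get_image(name): name is "scene" or "top" or "wrist"; returns a dict with "color" (400x640x3 uint8, red, green, blue), "z_map" (400x640 float32, m along the optical axis (not along the pixel's ray), 0 where there is no reading), "fx", "fy", "cx", "cy" (pixels), "k1" (the pictures are not rectified: a ray, as slopes to the right and down, at radius r is drawn at 1 + k1 r^2 times it, then the intrinsics apply), "extrinsics" (4x4, takes a point from camera to world coordinates). Camera axes: x right, y up, looking along -z (the intrinsics and any distortion apply to the point x, -y, -z); pixel columns grow to the right and rows downward; lengths in m; the calibration is good to about 2 mm. A picture is of the moment at which its call begins.
- workorder.finish_job(): hands the job in; it is judged then, once.
The state is a dict: "time_s": time; "joint_pos": joint angles; "qd": joint speeds; "joint_torque": joint torques, N m; "eef_pos": TCP position; "tcp_rot": TCP orientation; "ft_force": force on the tool from outside, world axes, zero at the start; "torque": the same for the moment, N m; "grip_width": opening from 0.0 (shut) to 1.0 (fully open); "gripper_force": force on a finger pad.
Only numpy, scipy, OpenCV 4.12 (cv2) and the standard library are available. Lean on these libraries where they do the work, as an engineer would, in place of code of your own. Each camera call takes 0.05 s, during which the arm holds its last target. There are 200 camera calls.

## Working session

There is one attempt and no reset: what is moved stays moved. The work goes in short steps, Python scripts to look and compute and a shell command to move; the robot and the scene stay as the last step left them, time stands still between calls to the robot, and variables do not carry over. Pictures are saved under pics/ and viewed, at most 10 in all, crops included, and the job is handed in when it is done.

```bash
mkdir -p pics; cat > h.py <<'E'
import numpy as np, cv2
from rig import readout, vision, workorder, ctrl
from scipy.spatial.transform import Rotation as R
def snap(n,f):
    im=vision.get_image(n); cv2.imwrite('pics/'+f+'.png',im['color'][:,:,::-1]); np.save('pics/'+f+'.npy',im,allow_pickle=True); return im
def load(f): return np.load('pics/'+f+'.npy',allow_pickle=True).item()
def ray(im,u,v):
    K=np.array([[im['fx'],0,im['cx']],[0,im['fy'],im['cy']],[0,0,1.]])
    x,y=cv2.undistortPoints(np.array([[[u,v]]],float),K,np.array([im['k1'],0,0,0.]))[0,0]
    E=np.array(im['extrinsics']); return E[:3,3],E[:3,:3]@np.array([x,-y,-1.])
def atz(im,u,v,z):
    o,d=ray(im,u,v); return o+d*(z-o[2])/d[2]
def atd(im,u,v):
    o,d=ray(im,u,v); return o+d*im['z_map'][int(round(v)),int(round(u))]
def tri(a,b):
    A=np.zeros((3,3));B=np.zeros(3)
    for o,d in(a,b):
        d=d/np.linalg.norm(d);P=np.eye(3)-np.outer(d,d);A+=P;B+=P@o
    return np.linalg.solve(A,B)
E
python3 - <<'E'
from h import *
a=snap('top','top0');b=snap('scene','scene0')
s=readout.get_state();print(s, ctrl.grasp_offset)
for i in(a,b):print(i['fx'],i['k1'],np.round(i['extrinsics'],3).tolist())
E
```

```text
{'time_s': 0.1, 'joint_pos': array([-1.46229412e+00,  3.81148034e-01,  1.29819282e+00,  5.00088805e-05,
        1.46361344e+00, -2.15294034e-01]), 'qd': array([-0.0001896 , -0.00136818, -0.00328762,  0.00223955,  0.00057857,
       -0.00172552]), 'joint_torque': array([ 4.65780657e-03, -4.49220622e+01, -2.31657243e+01, -9.71012037e-05,
        3.63885047e-03,  2.85042901e-06]), 'eef_pos': array([ 0.17497257, -0.52109778,  0.20176048]), 'tcp_rot': array([-3.09917242e+00, -5.06171873e-01, -1.92054901e-04]), 'ft_force': array([-1.4068484 ,  0.50005121, -0.29854558]), 'torque': array([-0.01976311,  0.01416049,  0.00028669]), 'gripper_force': 0.0, 'grip_width': 0.9991435591853493} 0.0187
503.6799475166173 -0.13265296213175856 [[-0.018, 0.999, -0.042, 0.411], [-1.0, -0.018, -0.007, 0.106], [-0.008, 0.042, 0.999, 1.226], [0.0, 0.0, 0.0, 1.0]]
397.3311789313246 -0.008516666543611204 [[-0.374, -0.765, 0.525, 1.07], [0.927, -0.302, 0.221, 0.343], [-0.01, 0.569, 0.822, 1.005], [0.0, 0.0, 0.0, 1.0]]
```

View pics/top0.png

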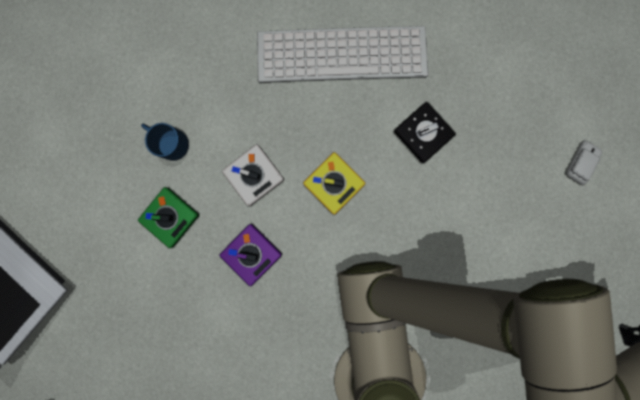

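View pics/scene0.png

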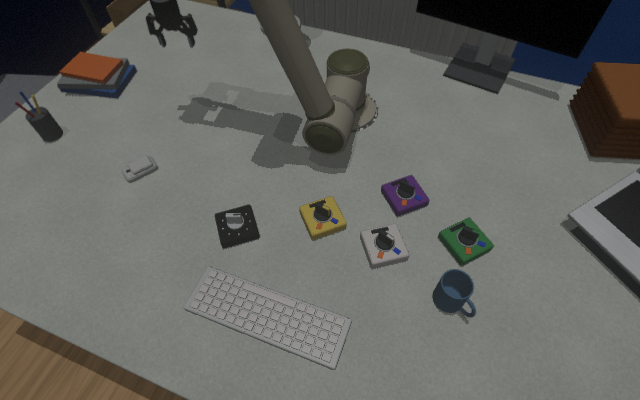

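Top picture: white controller at (254,175), with yellow (335,183), purple (250,254) and green (168,217) look-alikes and the black dimmer (425,131). Scene picture: white at (384,244). Only the white housing with the dark dial fits the description. I'll confirm it in one enlarged crop showing both views.

```bash
python3 - <<'E'
from h import *
a=load('top0');b=load('scene0')
f=lambda im,u,v:cv2.resize(im['color'][v:v+66,u:u+66,::-1],(396,396),interpolation=cv2.INTER_CUBIC)
cv2.imwrite('pics/crop0.png',np.hstack([f(a,221,142),f(b,352,210)]))
for p in[(254,175),(335,183),(250,254),(168,217),(425,131)]:print(p,np.round(atz(a,*p,0.07),3),np.round(atd(a,*p),3))
print(atz(b,384,244,.07))
E
```

```text
(254, 175) [0.5   0.288 0.07 ] [0.499 0.287 0.078]
(335, 183) [0.478 0.101 0.07 ] [0.478 0.101 0.075]
(250, 254) [0.318 0.3   0.07 ] [0.318 0.299 0.071]
(168, 217) [0.406 0.492 0.07 ] [0.406 0.49  0.076]
(425, 131) [ 0.595 -0.11   0.07 ] [ 0.594 -0.109  0.076]
[0.53184786 0.30132058 0.07      ]
```

View pics/crop0.png

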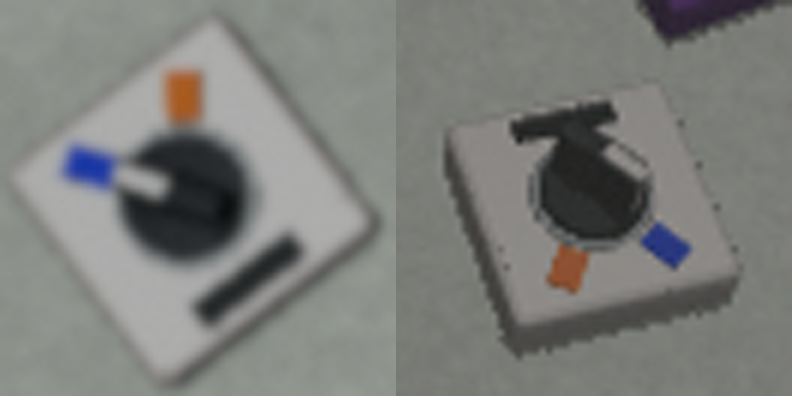

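```bash
python3 - <<'E'
from h import *
a=load('top0');b=load('scene0')
A=lambda x,y:((x+.5)/6-.5+221,(y+.5)/6-.5+142)
B=lambda x,y:((x-396+.5)/6-.5+352,(y+.5)/6-.5+210)
t=tri(ray(a,*A(115,175)),ray(b,*B(646,165)));print('tip',t)
for z in(.042,.076):print(z,atz(a,*A(186,198),.042),[atz(a,*A(*p),.076) for p in((115,174),(237,207))],atz(b,*B(593,196),.042))
for n,p in(('blue',(90,167)),('orange',(184,97))):print(n,atz(a,*A(*p),.033))
s=readout.get_state();M=R.from_rotvec(s['tcp_rot']).as_matrix();print(np.round(M,3))
print('shift tool', M.T@(np.array([.499,.287,.2])-s['eef_pos']))
im=vision.get_image('wrist');E=np.array(im['extrinsics']);print('wrist cam in tool',np.round(M.T@(E[:3,3]-s['eef_pos']),3),np.round(M.T@E[:3,:3],2),im['fx'])
E
```

```text
tip [0.50942135 0.31871866 0.08181398]
0.042 [0.5031547  0.29795814 0.042     ] [array([0.51029531, 0.31982767, 0.076     ]), array([0.49667601, 0.27283726, 0.076     ])] [0.51002658 0.29954587 0.042     ]
0.076 [0.5031547  0.29795814 0.042     ] [array([0.51029531, 0.31982767, 0.076     ]), array([0.49667601, 0.27283726, 0.076     ])] [0.51002658 0.29954587 0.042     ]
blue [0.51700014 0.33783959 0.033     ]
orange [0.54418772 0.29983894 0.033     ]
[[ 0.948  0.318 -0.   ]
 [ 0.318 -0.948  0.001]
 [ 0.    -0.001 -1.   ]]
shift tool [ 0.56429551 -0.66300942  0.00282693]
wrist cam in tool [ 0.073 -0.001 -0.172] [[-0.    0.96  0.29]
 [ 1.    0.   -0.  ]
 [-0.    0.29 -0.96]] 334.02205109061816
```

White controller confirmed: dark dial, white pointer by the blue mark, axis near (0.503, 0.297), bar yaw about 74°. Next I hover above it and turn the tool along the bar.

```bash
python3 -m handwheel '[[0.015,-0.018,0,0,0,0],[0.04,-0.047,0,0,0,0],[0.067,-0.078,0,0,0,0],[0.094,-0.11,0,0,0,0],[0.121,-0.142,0,0,0,0],[0.148,-0.173,0,0,0,0],[0.175,-0.205,0,0,0,0],[0.202,-0.237,0,0,0,0],[0.229,-0.268,0,0,0,0],[0.256,-0.3,0,0,0,0]]' -1
python3 -m handwheel '[[0.027,-0.032,0,0,0,0],[0.054,-0.064,0,0,0,0],[0.081,-0.095,0,0,0,0],[0.108,-0.127,0,0,0,0],[0.135,-0.158,0,0,0,0],[0.162,-0.19,0,0,0,0],[0.189,-0.222,0,0,0,0],[0.216,-0.253,0,0,0,0],[0.243,-0.285,0,0,0,0],[0.255,-0.3,0,0,0,0]]'
python3 -m handwheel '[[0.02,-0.025,0,0,0,-0.1],[0.04,-0.05,0,0,0,-0.2],[0.06,-0.07,0,0,0,-0.3],[0.06,-0.07,0,0,0,-0.42],[0.06,-0.07,0,0,0,-0.54],[0.06,-0.07,0,0,0,-0.66],[0.06,-0.07,0,0,0,-0.78],[0.06,-0.07,0,0,0,-0.88],[0.06,-0.07,0,0,0,-0.96],[0.06,-0.07,0,0,0,-0.96]]'
python3 - <<'E'
from h import *
im=snap('wrist','w0')
s=readout.get_state();print(s['time_s'],s['eef_pos'],s['tcp_rot'],s['joint_pos'])
E
```

```text
time_s: 0.98
eef_pos: [0.3223, -0.1538, 0.2024]
tcp_rot: [3.101, 0.505, 0.0]
ft_force: [1.0, -0.3, 0.7]
grip_width: 1.0
gripper_force: 0.0
time_s: 1.82
eef_pos: [0.4691, 0.2137, 0.2018]
tcp_rot: [-3.099, -0.51, 0.0]
ft_force: [-0.1, -0.2, 0.3]
grip_width: 0.999
gripper_force: 0.0
time_s: 2.65
eef_pos: [0.5029, 0.2952, 0.202]
tcp_rot: [-2.513, -1.884, 0.001]
ft_force: [-0.9, 0.0, 0.8]
grip_width: 1.002
gripper_force: 0.0
2.7 [0.50295157 0.29523941 0.20205995] [-2.51761468e+00 -1.87880043e+00  9.20163335e-04] [3.27943683e-01 4.39976545e-01 1.20141472e+00 2.07845524e-05
 1.50082388e+00 6.16529428e-01]
```

View pics/w0.png

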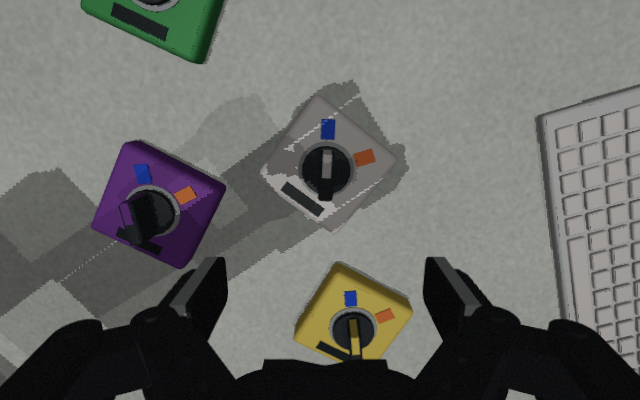

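Wrist picture: the white dial is at (326,170), between purple (150,212) and yellow (352,330). I'll enlarge it to read the bar.

```bash
python3 - <<'E'
from h import *
im=load('w0')
c=im['color'][100:230,260:400,::-1]
c=cv2.convertScaleAbs(cv2.resize(c,None,fx=4,fy=4,interpolation=cv2.INTER_CUBIC),alpha=1.6)
cv2.imwrite('pics/w0c.png',c)
for u,v in((326,155),(326,175),(326,190),(326,140)):print(u,v,atd(im,u,v))
E
```

```text
326 155 [0.5107124  0.32010864 0.07747397]
326 175 [0.50554161 0.30232319 0.07620364]
326 190 [0.50177458 0.28941027 0.07886204]
326 140 [0.51311451 0.32782798 0.0336347 ]
```

View pics/w0c.png

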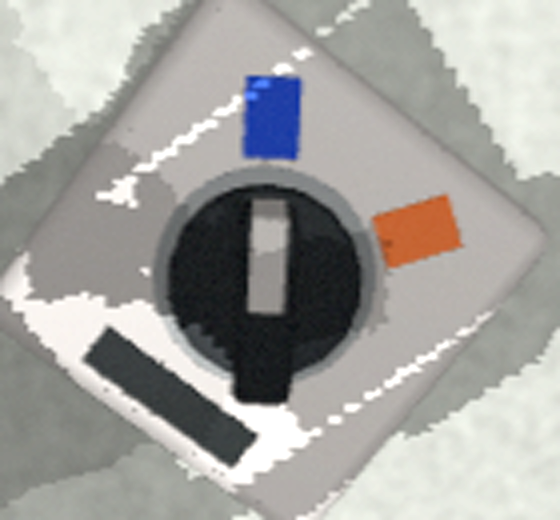

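```bash
python3 - <<'E'
from h import *
im=load('w0');a=load('top0')
W=lambda x,y:((x+.5)/4-.5+260,(y+.5)/4-.5+100)
A=lambda x,y:((x+.5)/6-.5+221,(y+.5)/6-.5+142)
r=atz(im,*W(263,401),.076)
for y in(203,215,225,248): p=atz(im,*W(270,y),.076);print(y,p,np.linalg.norm(p-r),np.degrees(np.arctan2(*(p-r)[1::-1])))
print('skirt',atz(im,*W(265,277),.042),'rear',r)
print('rear tri',tri(ray(im,*W(263,401)),ray(a,*A(237,207))))
print('whiteinner tri',tri(ray(im,*W(266,313)),ray(a,*A(168,188))))
B,O=atz(im,*W(272,117),.032),atz(im,*W(418,231),.032)
print('B',B,'O',O)
# axis from two marks: angle 69.9deg apart cw from blue, radius 41
m=(B+O)/2;d=(O-B);L=np.linalg.norm(d);n=np.array([-d[1],d[0],0])/L
for sg in(1,-1):
  c=m+sg*n*np.sqrt(max(.041**2-(L/2)**2,0));print('axis',L,c,[np.degrees(np.arctan2(*(q-c)[1::-1])) for q in(B,O)])
s=readout.get_state();M=R.from_rotvec(s['tcp_rot']).as_matrix();print('toolx yaw',np.degrees(np.arctan2(M[1,0],M[0,0])))
E
```

```text
203 [0.51277311 0.32357617 0.076     ] 0.04623104045825271 71.80679001361979
215 [0.51202536 0.32099689 0.076     ] 0.04354733709792998 71.68187783303424
225 [0.51139918 0.31883696 0.076     ] 0.041300141874630415 71.56479168531062
248 [0.50994833 0.31383251 0.076     ] 0.03609429588706524 71.23751397250973
skirt [0.50515919 0.30104311 0.042     ] rear [0.49833875 0.27965627 0.076     ]
rear tri [0.4974377  0.27513812 0.06097136]
whiteinner tri [0.50470203 0.29949079 0.07501864]
B [0.51773043 0.33782172 0.032     ] O [0.54583427 0.29956917 0.032     ]
axis 0.047466662154499274 [0.55872498 0.33848998 0.032     ] [np.float64(-179.0660942398852), np.float64(-108.3250486245184)]
axis 0.047466662154499274 [0.50483972 0.29890091 0.032     ] [np.float64(71.67495137548158), np.float64(0.9339057601147396)]
toolx yaw 73.46517621637997
```

Axis at (0.505, 0.2995), bar yaw 71.7°, top near z 0.076, as in the text. Descend, then grip.

```bash
python3 -m handwheel '[[0.0047,0.0007,0.01,0,0,0.03],[0.0047,0.0007,0.03,0,0,0.03],[0.0047,0.0007,0.055,0,0,0.03],[0.0047,0.0007,0.08,0,0,0.03],[0.0047,0.0007,0.105,0,0,0.03],[0.0047,0.0007,0.125,0,0,0.03],[0.0047,0.0007,0.142,0,0,0.03],[0.0047,0.0007,0.151,0,0,0.03],[0.0047,0.0007,0.154,0,0,0.03],[0.0047,0.0007,0.154,0,0,0.03]]' -1
python3 -m handwheel '[[0,0,0,0,0,0],[0,0,0,0,0,0],[0,0,0,0,0,0],[0,0,0,0,0,0],[0,0,0,0,0,0],[0,0,0,0,0,0],[0,0,0,0,0,0],[0,0,0,0,0,0]]' 1 50
```

```text
time_s: 3.53
eef_pos: [0.505, 0.2996, 0.0481]
tcp_rot: [-2.545, -1.841, 0.001]
ft_force: [0.2, 0.5, 0.1]
grip_width: 0.996
gripper_force: 0.0
time_s: 4.2
eef_pos: [0.5051, 0.2996, 0.0484]
tcp_rot: [2.544, 1.843, 0.0]
ft_force: [0.7, -0.4, 0.1]
grip_width: -0.0
gripper_force: 0.0
```

The fingers shut on nothing. Looking before anything else.

```bash
python3 - <<'E'
from h import *
im=snap('wrist','w1');b=snap('scene','s1')
c=cv2.resize(b['color'][180:280,320:440,::-1],(480,400),interpolation=cv2.INTER_CUBIC)
w=cv2.resize(im['color'][:,:,::-1],(320,200))
o=np.zeros((400,800,3),np.uint8);o[:,:480]=c;o[:200,480:]=w;cv2.imwrite('pics/v1.png',cv2.convertScaleAbs(o,alpha=1.4))
s=readout.get_state();print(s)
E
```

```text
{'time_s': 4.3, 'joint_pos': array([3.33889272e-01, 5.92981948e-01, 1.41078421e+00, 2.14228950e-05,
       1.13786128e+00, 6.50921325e-01]), 'qd': array([-5.90598054e-04,  2.72768677e-03,  1.36440631e-05,  2.39325987e-04,
        3.15065626e-04,  1.38280800e-03]), 'joint_torque': array([ 2.84684793e-03, -5.15096676e+01, -1.88643587e+01,  3.51378003e-05,
        1.11689482e-03,  3.27909820e-04]), 'eef_pos': array([0.50507201, 0.29957164, 0.04832504]), 'tcp_rot': array([-2.54423671e+00, -1.84290094e+00,  4.34885913e-05]), 'ft_force': array([-0.23281592, -0.01567516, -0.17093852]), 'torque': array([-0.00903336, -0.02512932,  0.00144415]), 'gripper_force': 0.0, 'grip_width': 0.004364033240288287}
```

View pics/v1.png

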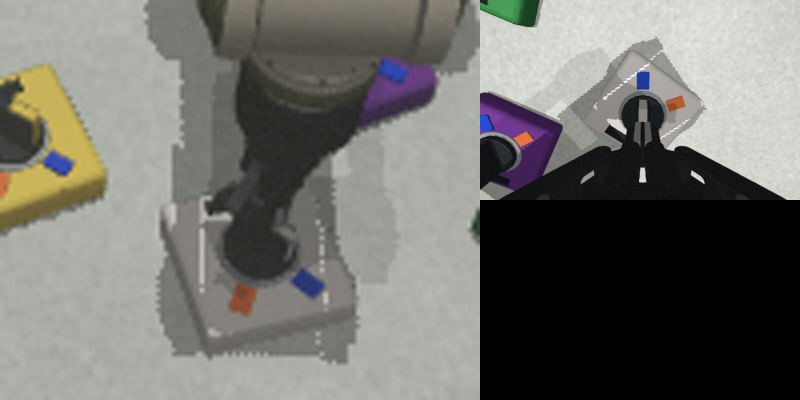

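The scene crop shows the fingers at the dial. In the wrist inset they meet at (643,130), just behind the white pointer at (643,110). I need a closer look.

```bash
python3 - <<'E'
from h import *
im=load('w1')
c=cv2.resize(im['color'][130:400,230:440,::-1],None,fx=2.2,fy=2.2,interpolation=cv2.INTER_CUBIC)
cv2.imwrite('pics/w1c.png',cv2.convertScaleAbs(c,alpha=2.2,beta=20))
s=readout.get_state()
o,d=ray(im,320,200);E=np.array(im['extrinsics'])
def proj(P):
    q=E[:3,:3].T@(P-E[:3,3]);x,y=q[0]/-q[2],-q[1]/-q[2];k=1+im['k1']*(x*x+y*y);return im['cx']+im['fx']*x*k,im['cy']+im['fy']*y*k
print('TCP px',proj(s['eef_pos']),'grasp px',proj(s['eef_pos']+[0,0,.019]), -(E[:3,:3].T@(s['eef_pos']-E[:3,3]))[2])
for v in range(200,330,10):print(v,np.round(im['z_map'][v,[310,316,320,324,330,336]],3),np.round(atd(im,322,v),3))
E
```

```text
TCP px (np.float64(325.88100383122475), np.float64(237.58630674276685)) grasp px (np.float64(326.0208598599078), np.float64(252.61496795347136)) 0.18651151316381442
200 [0.185 0.187 0.179 0.18  0.18  0.185] [0.51  0.321 0.048]
210 [0.188 0.166 0.164 0.163 0.164 0.167] [0.51  0.321 0.066]
220 [0.19  0.154 0.152 0.152 0.153 0.154] [0.51  0.32  0.078]
230 [0.191 0.154 0.154 0.154 0.153 0.155] [0.508 0.316 0.077]
240 [0.193 0.156 0.156 0.156 0.156 0.157] [0.507 0.311 0.077]
250 [0.144 0.143 0.142 0.143 0.145 0.144] [0.507 0.311 0.089]
260 [0.136 0.135 0.135 0.134 0.135 0.136] [0.507 0.311 0.098]
270 [0.128 0.127 0.128 0.128 0.127 0.127] [0.507 0.311 0.107]
280 [0.12  0.121 0.12  0.121 0.12  0.121] [0.507 0.312 0.115]
290 [0.111 0.112 0.12  0.12  0.119 0.113] [0.528 0.37  0.221]
300 [0.107 0.106 0.    0.121 0.114 0.106] [0.505 0.304 0.115]
310 [0.1   0.106 0.118 0.122 0.11  0.101] [0.504 0.301 0.116]
320 [0.09  0.111 0.119 0.123 0.113 0.096] [0.502 0.297 0.116]
```

View pics/w1c.png

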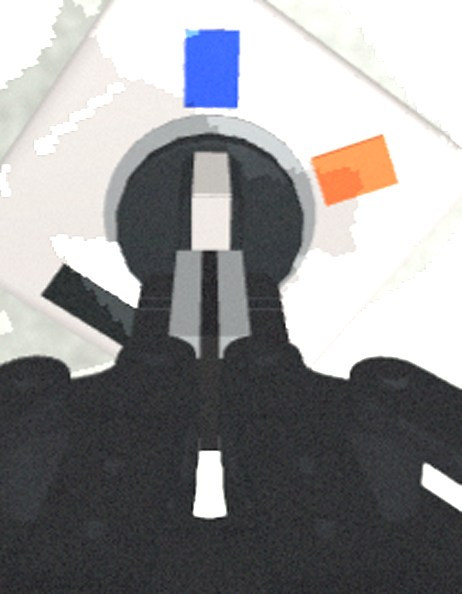

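The pads' lower edge (crop y≈250) lies at z≈0.088, above the bar top at 0.077. So the fingers closed over the bar, although the reported TCP z is 0.048. I'll check the fingertip height against the earlier open-finger picture and the scene camera.

```bash
python3 - <<'E'
from h import *
w0=load('w0');w1=load('w1');b=load('s1')
def cloud(im):
    H,Wd=im['z_map'].shape;K=np.array([[im['fx'],0,im['cx']],[0,im['fy'],im['cy']],[0,0,1.]])
    u,v=np.meshgrid(np.arange(Wd),np.arange(H));p=cv2.undistortPoints(np.stack([u,v],-1).reshape(-1,1,2).astype(float),K,np.array([im['k1'],0,0,0.]))[:,0]
    z=im['z_map'].reshape(-1);E=np.array(im['extrinsics'])
    P=E[:3,3]+(np.c_[p[:,0],-p[:,1],-np.ones(len(p))]*z[:,None])@E[:3,:3].T
    P[z==0]=np.nan;return P.reshape(H,Wd,3)
P=cloud(w0)
for n,sl in(('L',np.s_[245:300,170:235]),('Rr',np.s_[245:300,415:480])):
    q=P[sl].reshape(-1,3);q=q[q[:,2]>.13];i=np.argsort(q[:,2])[:8];print(n,'open lowest',np.round(q[i].mean(0),3),len(q))
P=cloud(w1)
q=P[235:290,295:355].reshape(-1,3);q=q[q[:,2]>.081];print('shut lowest',np.round(np.sort(q[:,2])[[0,5,20,60]],3))
P=cloud(b)  # scene: points within 30 mm of axis
d=np.linalg.norm(P[:,:,:2]-[.505,.2995],axis=2);m=(d<.03)&(P[:,:,2]>.025)&(P[:,:,2]<.2);print('scene z hist',np.histogram(P[m][:,2],bins=np.arange(.03,.2,.01)))
E
```

```text
L open lowest [0.461 0.308 0.245] 1855
Rr open lowest [0.544 0.283 0.244] 1853
shut lowest [0.081 0.083 0.083 0.084]
scene z hist (array([ 96, 103,  31,  26,  35,   6,   9,   8,   4,  14,  21,  14,  16,
         9,  12,  13]), array([0.03, 0.04, 0.05, 0.06, 0.07, 0.08, 0.09, 0.1 , 0.11, 0.12, 0.13,
       0.14, 0.15, 0.16, 0.17, 0.18, 0.19]))
```

Both pictures put the finger ends about 33 mm behind the stated TCP (shut 0.083 against 0.048, open 0.245 against 0.215). I'll open, go down 30 mm and grip again, checking force and width.

```bash
python3 -m handwheel '[[0,0,0,0,0,0],[0,0,0,0,0,0],[0,0,0,0,0,0],[0,0,0,0,0,0],[0,0,0,0,0,0],[0,0,0,0,0,0]]' -1
python3 -m handwheel '[[0,0,0.003,0,0,0],[0,0,0.008,0,0,0],[0,0,0.013,0,0,0],[0,0,0.018,0,0,0],[0,0,0.023,0,0,0],[0,0,0.027,0,0,0],[0,0,0.03,0,0,0],[0,0,0.03,0,0,0]]'
python3 -m handwheel '[[0,0,0,0,0,0],[0,0,0,0,0,0],[0,0,0,0,0,0],[0,0,0,0,0,0],[0,0,0,0,0,0],[0,0,0,0,0,0],[0,0,0,0,0,0],[0,0,0,0,0,0]]' 1 50
```

```text
time_s: 4.8
eef_pos: [0.5051, 0.2996, 0.0483]
tcp_rot: [-2.544, -1.843, -0.0]
ft_force: [-0.2, 0.5, -0.1]
grip_width: 0.84
gripper_force: 0.0
time_s: 5.47
eef_pos: [0.5048, 0.2994, 0.0176]
tcp_rot: [-2.544, -1.843, 0.002]
ft_force: [-0.1, -0.4, 0.3]
grip_width: 1.001
gripper_force: 0.0
time_s: 6.13
eef_pos: [0.5052, 0.2996, 0.0186]
tcp_rot: [2.544, 1.843, 0.001]
ft_force: [-0.0, 0.6, 2.1]
grip_width: 0.156
gripper_force: 51.8
```

It holds now: width 0.156 is about 13 mm, at 52 N. Pull up 15 mm.

```bash
python3 -m handwheel '[[0,0,-0.002,0,0,0],[0,0,-0.005,0,0,0],[0,0,-0.008,0,0,0],[0,0,-0.011,0,0,0],[0,0,-0.014,0,0,0],[0,0,-0.015,0,0,0],[0,0,-0.015,0,0,0],[0,0,-0.015,0,0,0]]'
python3 - <<'E'
from h import *
im=snap('wrist','w2');snap('scene','s2')
for n in('w1','w2'):
    i=load(n);print(n,[np.round(atd(i,u,v),3).tolist() for u,v in((326,225),(326,220),(326,230),(290,215))])
E
```

```text
time_s: 6.8
eef_pos: [0.5052, 0.2996, 0.0338]
tcp_rot: [2.544, 1.843, 0.001]
ft_force: [0.6, -0.1, 1.4]
grip_width: 0.153
gripper_force: 51.6
w1 [[0.511, 0.317, 0.078], [0.512, 0.32, 0.077], [0.51, 0.315, 0.077], [0.49, 0.317, 0.043]]
w2 [[0.512, 0.321, 0.072], [0.512, 0.32, 0.065], [0.512, 0.321, 0.077], [0.491, 0.318, 0.034]]
```

```bash
python3 - <<'E'
from h import *
im=load('w2')
for v in range(200,275,5):print(v,np.round(atd(im,326,v),3),np.round(atd(im,300,v),3))
c=cv2.resize(im['color'][130:330,230:440,::-1],None,fx=2.2,fy=2.2,interpolation=cv2.INTER_CUBIC)
cv2.imwrite('pics/w2c.png',cv2.convertScaleAbs(c,alpha=2.2,beta=20))
E
```

```text
200 [0.512 0.321 0.034] [0.499 0.325 0.035]
205 [0.511 0.318 0.035] [0.498 0.322 0.034]
210 [0.512 0.322 0.056] [0.497 0.32  0.034]
215 [0.512 0.32  0.057] [0.5   0.324 0.056]
220 [0.512 0.32  0.065] [0.499 0.322 0.057]
225 [0.512 0.321 0.072] [0.499 0.319 0.058]
230 [0.512 0.321 0.077] [0.498 0.317 0.058]
235 [0.512 0.32  0.082] [0.497 0.315 0.058]
240 [0.512 0.321 0.088] [0.496 0.312 0.058]
245 [0.512 0.321 0.092] [0.498 0.315 0.07 ]
250 [0.511 0.319 0.093] [0.498 0.314 0.075]
255 [0.511 0.317 0.092] [0.498 0.314 0.079]
260 [0.51  0.315 0.092] [0.499 0.314 0.084]
265 [0.509 0.313 0.093] [0.499 0.314 0.088]
270 [0.509 0.311 0.093] [0.499 0.314 0.092]
```

View pics/w2c.png

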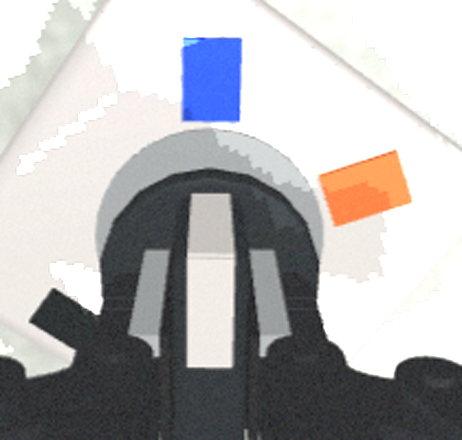

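The dial is out about 15 mm: bar top 0.0925, skirt 0.058, fingers on both sides of the bar. Turn clockwise (+ about tool z) by 1.22 rad.

```bash
python3 -m handwheel '[[0,0,0,0,0,0.05],[0,0,0,0,0,0.13],[0,0,0,0,0,0.21],[0,0,0,0,0,0.29],[0,0,0,0,0,0.37],[0,0,0,0,0,0.45],[0,0,0,0,0,0.53],[0,0,0,0,0,0.6],[0,0,0,0,0,0.64],[0,0,0,0,0,0.64]]'
python3 -m handwheel '[[0,0,0,0,0,0.04],[0,0,0,0,0,0.11],[0,0,0,0,0,0.19],[0,0,0,0,0,0.27],[0,0,0,0,0,0.35],[0,0,0,0,0,0.43],[0,0,0,0,0,0.51],[0,0,0,0,0,0.57],[0,0,0,0,0,0.59],[0,0,0,0,0,0.59]]'
python3 - <<'E'
from h import *
im=snap('wrist','w3')
s=readout.get_state();M=R.from_rotvec(s['tcp_rot']).as_matrix();print('yaw',np.degrees(np.arctan2(M[1,0],M[0,0])),s['eef_pos'],s['ft_force'],s['torque'])
for v in range(205,275,6):print(v,np.round(atd(im,326,v),3),np.round(atd(im,300,v),3))
c=cv2.resize(im['color'][130:330,230:440,::-1],None,fx=2.2,fy=2.2,interpolation=cv2.INTER_CUBIC)
cv2.imwrite('pics/w3c.png',cv2.convertScaleAbs(c,alpha=2.2,beta=20))
E
```

```text
time_s: 7.73
eef_pos: [0.5058, 0.2992, 0.0338]
tcp_rot: [2.994, 0.947, 0.002]
ft_force: [2.6, -4.0, 2.2]
grip_width: 0.158
gripper_force: 51.7
time_s: 8.57
eef_pos: [0.506, 0.2985, 0.0337]
tcp_rot: [3.14, 0.038, 0.003]
ft_force: [2.5, -7.8, 2.4]
grip_width: 0.152
gripper_force: 51.8
yaw 1.4429662316605618 [0.50596776 0.29856068 0.03376053] [ 3.72328485 -6.11485376  2.40377869] [-1.13918712 -0.63881726  0.01982595]
205 [0.524 0.299 0.033] [0.523 0.313 0.033]
211 [0.529 0.3   0.058] [0.52  0.313 0.034]
217 [0.526 0.299 0.059] [0.525 0.312 0.058]
223 [0.527 0.3   0.068] [0.522 0.312 0.058]
229 [0.527 0.3   0.076] [0.519 0.312 0.058]
235 [0.528 0.3   0.084] [0.516 0.312 0.058]
241 [0.527 0.3   0.089] [0.513 0.312 0.058]
247 [0.527 0.3   0.093] [0.516 0.311 0.072]
253 [0.524 0.3   0.093] [0.516 0.31  0.077]
259 [0.521 0.3   0.092] [0.516 0.31  0.082]
265 [0.518 0.299 0.092] [0.516 0.31  0.088]
271 [0.517 0.299 0.093] [0.516 0.309 0.093]
```

View pics/w3c.png

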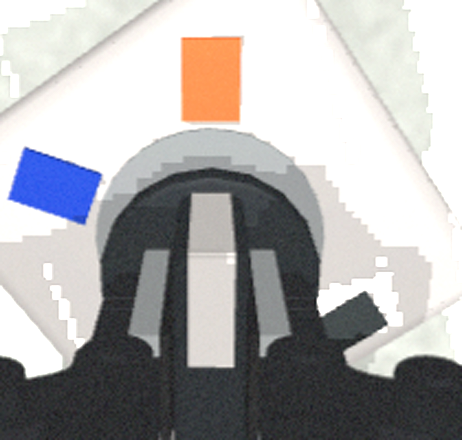

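The pointer lines up with the orange mark and the dial is still out. Push down.

```bash
python3 -m handwheel '[[0,0,0.002,0,0,0],[0,0,0.005,0,0,0],[0,0,0.008,0,0,0],[0,0,0.011,0,0,0],[0,0,0.014,0,0,0],[0,0,0.0155,0,0,0],[0,0,0.0158,0,0,0],[0,0,0.0158,0,0,0]]'
```

```text
time_s: 9.28
eef_pos: [0.506, 0.2986, 0.0185]
tcp_rot: [3.14, 0.04, 0.003]
ft_force: [1.4, -8.1, 6.6]
grip_width: 0.155
gripper_force: 52.6
```

Back at the pushed-in height. Release, then retreat straight up.

```bash
python3 -m handwheel '[[0,0,0,0,0,0],[0,0,0,0,0,0],[0,0,0,0,0,0],[0,0,0,0,0,0],[0,0,0,0,0,0],[0,0,0,0,0,0],[0,0,0,0,0,0],[0,0,0,0,0,0]]' -1
python3 -m handwheel '[[0,0,-0.005,0,0,0],[0,0,-0.015,0,0,0],[0,0,-0.03,0,0,0],[0,0,-0.05,0,0,0],[0,0,-0.075,0,0,0],[0,0,-0.1,0,0,0],[0,0,-0.12,0,0,0],[0,0,-0.13,0,0,0],[0,0,-0.13,0,0,0],[0,0,-0.13,0,0,0]]'
python3 - <<'E'
from h import *
im=snap('wrist','w4');s=readout.get_state();print(s['eef_pos'],s['ft_force'])
for v in range(130,215,6):print(v,np.round(atd(im,326,v),3))
cv2.imwrite('pics/w4c.png',cv2.convertScaleAbs(im['color'][:,:,::-1],alpha=1.5))
E
```

```text
time_s: 9.95
eef_pos: [0.505, 0.2996, 0.0175]
tcp_rot: [-3.141, -0.038, 0.0]
ft_force: [-0.4, 0.4, -0.1]
grip_width: 0.998
gripper_force: 0.0
time_s: 10.78
eef_pos: [0.5049, 0.2995, 0.1474]
tcp_rot: [-3.141, -0.037, -0.0]
ft_force: [-0.5, 0.4, -0.3]
grip_width: 0.996
gripper_force: 0.0
[0.50452456 0.2993977  0.146534  ] [ 0.24346498  0.15938508 -0.18961369]
130 [0.553 0.3   0.034]
136 [0.548 0.3   0.034]
142 [0.543 0.3   0.034]
148 [0.538 0.3   0.034]
154 [0.533 0.3   0.034]
160 [0.529 0.3   0.042]
166 [0.527 0.3   0.057]
172 [0.526 0.3   0.077]
178 [0.522 0.3   0.078]
184 [0.517 0.3   0.078]
190 [0.512 0.3   0.077]
196 [0.508 0.3   0.077]
202 [0.503 0.299 0.077]
208 [0.498 0.299 0.077]
214 [0.493 0.299 0.077]
```

View pics/w4c.png

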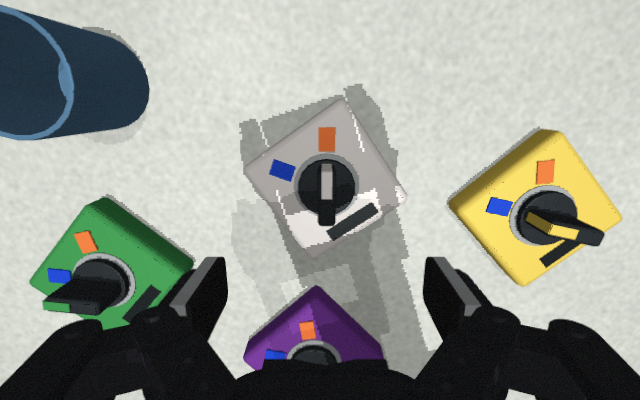

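The white dial at (326,185) points at the orange mark (327,138). Its top is at 0.077, the same as at the start, so it is fully in, and the gripper is clear. Handing in.

```bash
python3 -c "
from rig import workorder; print(workorder.finish_job())"
```

```text
the job is handed in; nothing more can be done
None
```

The white controller's dark dial was pulled out about 15 mm, turned clockwise to the orange mark, pushed fully back in and released, without the arm going near the lamp dimmer; the job is handed in, and the judge returned no verdict.

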